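Hold the coffee grinder's lid at its pulse mark

ROBOT

A 6-joint arm with a two-finger parallel gripper is mounted at the origin on a cart in front of the work surface, level with it; the furniture and walls round the work are solid. World frame = base frame: x ahead of the robot, y to its left, z up, the work surface at z = 0. Lengths are in mm, angles in rad, forces in N, time in s.
With the tool pointing down it reaches from about 350 to 725 mm from the base axis. Payload 4.3 kg.
Tool frame: the origin (TCP) lies between the finger pads; the fingertips stand 17 mm ahead of it and the grasp point (between the pads) lies 2 mm behind it; z points along the fingers, y is the line along which they close (so a half turn about z gives the same grasp; the last joint's range is limited). The gripper opens to 85 mm and grips with 20 to 120 N. Pads are 22 mm wide; open, the fingers measure 114 mm over their backs; the gripper's body (76 mm by 85 mm) begins 54 mm behind the grasp point. The pads swing forward as they close: fully open they stand 13 mm farther back than shut.
Start: joints at [-1.309, 0.377, 0.081, 1.274, 0, 1.46], TCP at [208.906, -535.745, 248.329] pointing down, gripper open.
Joint ranges: [-2.72, 2.72], [-0.84, 1.66], [-1.02, 1.22], [-1.77, 2.12], [-1.37, 1.28], [-3.14, 3.14]. Speed limits (rad/s): [2.57, 2.57, 3.14, 3.14, 3.14, 3.14].

INTERFACE

Orientations are given as a 3x3 rotation matrix whose columns are the frame's x, y, z axes.
In Python, from workcell import state, optics, finish_job gives the robot as it stands.
- The arm moves only by the shell command python3 -m crank 'ROWS'. ROWS is JSON, a list of rows, each a list of 5 numbers: the opening, from 0 (shut) to 1 (fully open), then the shift along the tool's x, y, z in mm, then the turn about the tool's z in rad. A call has 1 to 12 rows; each row is the pose to reach, as a shift and turn from the pose commanded when the call began, along the tool's axes at that moment; what a row does not reach only later rows make up. A row lasts 1/10 s, in which the tool goes at most 50 mm and 8.59 degrees, less where a joint would pass 70% of its speed; a pose out of reach is approached as far as the arm can. A call with a gripper value outside its range is refused whole. The fingers move at their own pace and stop on an object; the grip force is fixed at half the most. Time passes only in rows, so rows that repeat a pose let the fingers close. It gives the time, the measured TCP pose, the force, the opening and the grip force at its end, in the units of the state.
- state(): the state, without advancing time (a new reading comes with each control period).
- optics.get_image(name): name is "scene" or "top" or "wrist"; returns the picture (400x640x3 uint8, blue, green, red); there is no depth.
- optics.get_calibration(name): a dict with "fov_y" (degrees; the focal length in pixels is half the picture's height over the tangent of half this angle, whatever the lens; pixels are square), "cx", "cy" (the principal point, pixels), "R" (3x3) and "t" (3): a world point X has camera coordinates R X + t; the wrist camera has in their place "mount" (4x4, takes a point from camera to tool coordinates, whose origin is the TCP and whose axes are the flange's). Camera axes: x right, y down, z forward; pixel columns grow to the right and rows downward; lengths in mm; the calibration is good to about 2 mm. A picture is of the moment at which its call begins: read the wrist's pose just before it. get_calibration takes no time and is no camera call.
- finish_job(): hands the job in; it is judged then, once.
The state is a dict: "clock": time; "qpos": joint angles; "joint_velocities": joint speeds; "joint_efforts": joint torques, N m; "ee_pos": TCP position; "tool_rot": TCP orientation; "wrist_force": force on the tool from outside, world axes, zero at the start; "ft_torque": the same for the moment, N m; "opening": opening from 0.0 (shut) to 1.0 (fully open); "finger_force": force on a finger pad.
Only numpy, scipy, OpenCV 4.12 (cv2) and the standard library are available. Lean on these libraries where they do the work, as an engineer would, in place of code of your own. Each camera call takes 0.05 s, during which the arm holds its last target. There are 200 camera calls.

TASK

Put the lid on the coffee grinder: line its two lugs up with the notches at the blue marks, lower it until it sits fully home, then twist it clockwise (seen from above) under the rim to the yellow pulse mark, half-way to the red lock mark, and never on into the lock. The lid is sprung and turns back if let go, so finish while still gripping it and holding it steady at the yellow mark. Leave the mugs, the glass and the bottle standing where they are.

Things in the scene. Friction and masses are not known exactly. Their poses are not given: they have to be found in the camera images.
- lid_grip (a point): Loose lid: middle of the black upright grip bar (54 long, 20 thick, 38 mm tall) on its 88 mm black disc. On the lid's axis, 48 mm above its underside, 16 below the bar's top, 22 above the disc (fingertips may reach down to the disc, no further). x runs along the bar and the line of the two lugs (white pointer lines), y across the 20 mm thickness, z up. Half turn = same lid.
- lid: The same lid, 0.13 kg, standing plug-down; origin on its axis at the underside, axes as lid_grip. Below the disc is a grey round plug of 61 mm diameter, 21 mm high, foot edge tapered. Two orange lugs at its foot, on +x and -x: 14 mm wide, 8 mm high, flush with the underside, reaching 39.5 mm from the axis.
- grinder_seat (a point): Coffee grinder, fixed: round white housing 112 mm wide, steel bayonet rim (101 mm wide, 8 mm thick) on top. Point on its axis in the rim's top face, 90 mm above the worktop, z up. Opening 67 mm wide, with two notches on +x and -x at the blue marks, 20 mm wide, reaching 43 mm from the axis. The lid goes in with its x along this x, either way round.
- grinder: The same grinder; origin at the centre of its foot, same axes. The floor on which the lid's underside rests when fully home is 72 mm above this origin, 18 mm below the rim's top face, so lid_grip is then 30 mm above grinder_seat; a lid resting wrongly on the rim is 18 mm higher. When turned, the lugs are caught below the rim.
- pulse_mark (a point): A yellow mark on the rim's top and side; its twin is opposite. 50 mm from the axis, 0.85 rad clockwise of a blue mark seen from above (yaw decreasing). The lid's pointers stand here at half-way.
- lock_mark (a point): A red lock mark on the rim's top and side, twin opposite; 50 mm from the axis, 1.70 rad clockwise of a blue mark. From about 1.15 rad of lid turn a sprung catch adds resistance; further on it snaps in behind the lug and locks.
- switch_ring (a joint): Sprung ring inside the grinder (rad), pushed round by the lugs: 0 at rest, grows as the lid turns clockwise. The lid turns about 0.1 rad (0 to 0.18) before it takes the ring along. Lid at the yellow mark: about 0.76. Lock: about 1.6; stop 1.70. The spring turns ring and lid back with 0.03 N m at 0, 0.10 N m at the yellow mark.
- mug_1_mid (a point): Bystander: blue mug with a handle, 82 x 117 x 91 mm, upright; point half-way up.
- red_mug_mid (a point): Bystander: red speckled enamel mug with a handle, 122 x 93 x 86 mm, upright; point half-way up.
- glass_1_mid (a point): Bystander: clear drinking glass, 81 mm wide, 93 mm tall, upright; point half-way up.
- bottle_1_mid (a point): Bystander: dark green bottle with a red cap, 62 mm wide, 267 mm tall, upright; point about half-way up.

How it is judged (in metres and radians):
On the way:
1. the lid sits fully home in the grinder, lugs through the notches, not yet twisted (horizontal distance between lid_grip and grinder_seat below 0.006 m and z of lid_grip in the frame of grinder_seat below 0.036 m and angle between lid_grip's own z axis and vertical below 0.1 rad and value of joint switch_ring below 0.4 rad), for 0.1 s.
At the end, for the whole second after the job is handed in: Through the last second the lid is fully home (axis within 6 mm, grip point at most 36 mm above the rim, tilt under 0.1 rad), held still at the yellow mark (ring at 0.55 to 0.97 rad, lid turned 0.65 to 1.12 rad from the blue marks), and the fingers grip it (over 2 N) (horizontal distance between lid_grip and grinder_seat below 0.006 m and z of lid_grip in the frame of grinder_seat below 0.036 m and angle between lid_grip's own z axis and vertical below 0.1 rad and value of joint switch_ring between 0.55 and 0.97 rad and angle between the x axis of lid_grip and the x axis of grinder_seat, either way round between 0.65 and 1.12 rad and velocity of joint switch_ring between -0.1 and 0.1 rad/s and contact force between the fingers and lid above 2 N); the arm keeps its last pose, push and grip.
It fails at once if the lid is turned on into the lock (value of joint switch_ring above 1.3 rad).
It fails at once if the blue mug is pushed away or tipped (distance of mug_1_mid from where it was at the start of the episode above 0.03 m or angle between mug_1_mid's own z axis and vertical above 0.4 rad).
It fails at once if the red enamel mug is pushed away or tipped (distance of red_mug_mid from where it was at the start of the episode above 0.03 m or angle between red_mug_mid's own z axis and vertical above 0.4 rad).
It fails at once if the drinking glass is pushed away or tipped (distance of glass_1_mid from where it was at the start of the episode above 0.03 m or angle between glass_1_mid's own z axis and vertical above 0.4 rad).
It fails at once if the green bottle is pushed away or tipped (distance of bottle_1_mid from where it was at the start of the episode above 0.03 m or angle between bottle_1_mid's own z axis and vertical above 0.4 rad).
It also fails if it takes over 38 s, if anything falls off the work surface, if the arm or the gripper's body presses on something with over 40 N, if the wrist force passes 120 N, or if a joint passes its speed limit or range.

## Working session

There is one attempt and no reset: what is moved stays moved. The work goes in short steps, Python scripts to look and compute and a shell command to move; the robot and the scene stay as the last step left them, time stands still between calls to the robot, and variables do not carry over. Pictures are saved under pics/ and viewed, at most 10 in all, crops included, and the job is handed in when it is done.

```bash
mkdir -p pics; cat > h.py <<'E'
import numpy as np, cv2
from workcell import state, optics, finish_job
def f(c): return 200/np.tan(np.radians(c["fov_y"])/2)
def ray(name,u,v,s=None):
    c=optics.get_calibration(name); d=np.array([(u-c["cx"])/f(c),(v-c["cy"])/f(c),1.])
    if name=="wrist":
        M=np.array(c["mount"]); R=np.array(s["tool_rot"]); p=np.array(s["ee_pos"])
        return R@M[:3,3]+p, R@M[:3,:3]@d
    R=np.array(c["R"]); return -R.T@np.array(c["t"]), R.T@d
def onz(name,u,v,z,s=None):
    o,d=ray(name,u,v,s); return o+d*(z-o[2])/d[2]
E
python3 - <<'E'
from h import *
s=state();print(s)
for n in("top","scene","wrist"):
    cv2.imwrite(f"pics/{n}0.png",optics.get_image(n)); print(n,optics.get_calibration(n))
E
```

```text
{'clock': 0.0, 'qpos': array([-1.30931732e+00,  3.78084231e-01,  7.96629591e-02,  1.27440953e+00,
        2.55150524e-05,  1.46046754e+00]), 'joint_velocities': array([-0.0005036 ,  0.0001638 ,  0.00016397, -0.00063537,  0.00126054,
       -0.00057577]), 'joint_efforts': array([ 7.05094699e-04, -4.63606346e+01,  2.69874913e+01,  2.09232245e-02,
        5.66854612e-05,  9.65838822e-07]), 'ee_pos': array([ 208.736736  , -535.12143086,  247.36311407]), 'tool_rot': array([[ 9.31672171e-01,  3.63299759e-01, -5.01282493e-04],
       [ 3.63300019e-01, -9.31670117e-01,  1.97191272e-03],
       [ 2.49365496e-04, -2.01929214e-03, -9.99997930e-01]]), 'wrist_force': array([-0.27663684,  0.94776372,  0.54898518]), 'ft_torque': array([ 0.03330999, -0.01339954,  0.00011345]), 'finger_force': 0.0, 'opening': 0.997374705891569}
top {'fov_y': 50.41688645548916, 'cx': 314.6603253913648, 'cy': 203.76878510726806, 'R': array([[-0.02607261, -0.99959224,  0.01164364],
       [-0.99033442,  0.02424037, -0.13656549],
       [ 0.13622755, -0.01509172, -0.99056261]]), 't': array([  24.82812589,  496.68895881, 1391.45139451])}
scene {'fov_y': 50.50824470286028, 'cx': 310.2832284594319, 'cy': 199.38729789861938, 'R': array([[-0.45796949, -0.88896721,  0.00111723],
       [-0.65222885,  0.33515444, -0.67990369],
       [ 0.60403764, -0.31210384, -0.73330057]]), 't': array([ 237.95803634,  416.40097629, 1100.36984403])}
wrist {'fov_y': 64.13086553432723, 'cx': 323.6638385199354, 'cy': 203.88556409674283, 'mount': array([[-2.31662262e-05, -9.44321373e-01, -3.29024534e-01,
         8.44461969e+01],
       [ 1.00000000e+00, -2.21704851e-05, -6.77810636e-06,
         7.93494223e-01],
       [-8.93922826e-07, -3.29024534e-01,  9.44321373e-01,
        -1.25398218e+02],
       [ 0.00000000e+00,  0.00000000e+00,  0.00000000e+00,
         1.00000000e+00]])}
```

View pics/top0.png

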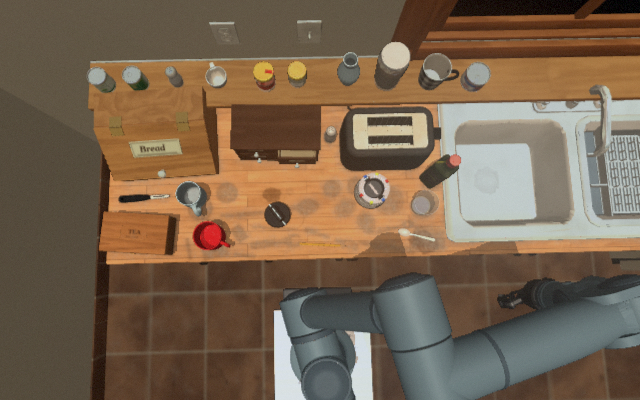

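View pics/scene0.png

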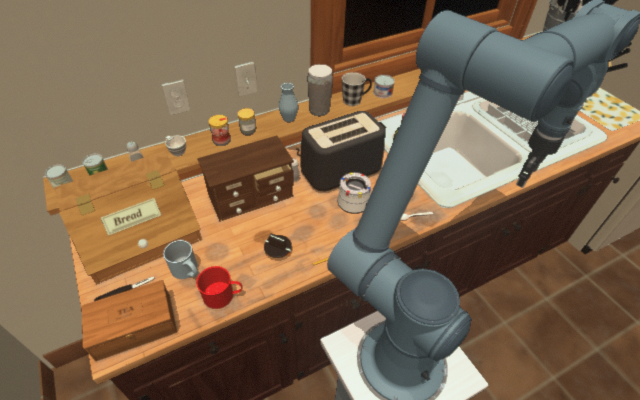

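The top view shows the lid at (277,214) with its bar running from upper left to lower right, the grinder at (373,190), the glass at (423,205) and the bottle near (440,170). In the scene view the mugs are at left, clear of the lid.

```bash
python3 - <<'E'
from h import *
for n,u,v,z in(("lid",277,214,26),("lidptA",270,205,26),("lidptB",285,224,26),("grinder",373,190,90),("glass",423,205,93),("bottlecap",455,160,267),("redmug",208,236,86),("bluemug",190,195,91),("toasterR",435,140,180)):
    print(n,onz("top",u,v,z).round())
im=cv2.imread("pics/top0.png")
a=cv2.resize(im[160:245,235:345],None,fx=5,fy=5,interpolation=2)
b=cv2.resize(im[160:245,335:445],None,fx=5,fy=5,interpolation=2)
E
```

```text
lid [467. 140.  26.]
lidptA [498. 163.  26.]
lidptB [432. 113.  26.]
grinder [ 530. -177.   90.]
glass [ 476. -336.   93.]
bottlecap [ 581. -388.  267.]
redmug [395. 356.  86.]
bluemug [528. 413.  91.]
toasterR [ 666. -361.  180.]
```

```bash
python3 -m crank '[[1,45,-25,0,0],[1,85,-50,0,0],[1,125,-75,0,0],[1,165,-98,0,0],[1,205,-120,0,0],[1,245,-142,0,0],[1,285,-165,0,0],[1,325,-190,0,0],[1,365,-212,0,0],[1,403,-234,0,0],[1,403,-234,0,0],[1,403,-234,0,0]]'; python3 - <<'E'
from h import *
s=state(); im=optics.get_image("wrist"); cv2.imwrite("pics/w1.png",im); np.save("s1.npy",s,allow_pickle=True); print(s["ee_pos"],s["tool_rot"],s["qpos"])
E
```

```text
clock: 1.35
ee_pos: [499.5, -170.5, 247.9]
tool_rot: [[0.931, 0.365, -0.001], [0.365, -0.931, -0.0], [-0.001, -0.0, -1.0]]
wrist_force: [-0.3, -0.4, 0.4]
opening: 0.997
finger_force: 0.0
[ 499.46864148 -170.51502865  247.87145856] [[ 9.30814551e-01  3.65490296e-01 -1.05597119e-03]
 [ 3.65490301e-01 -9.30815128e-01 -1.94692817e-04]
 [-1.05407229e-03 -2.04724322e-04 -9.99999424e-01]] [-4.48858709e-01  2.81549291e-01 -5.57490520e-02  1.23436487e+00
 -6.33632743e-04  2.31857462e+00]
```

View pics/w1.png

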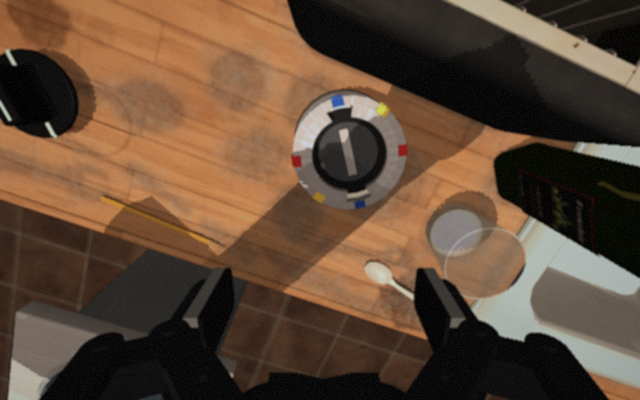

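Wrist view: the grinder is at (350,150) with blue marks at (338,101) and (361,205), yellow at (383,109) and (319,198), and red at left and right. Part of the lid shows at (35,92). I'll compute the marks with masks.

```bash
python3 - <<'E'
from h import *
s=np.load("s1.npy",allow_pickle=True).item(); im=cv2.imread("pics/w1.png")
hsv=cv2.cvtColor(im,cv2.COLOR_BGR2HSV)
for n,lo,hi in(("blue",(105,120,80),(130,255,255)),("yellow",(22,130,120),(35,255,255)),("red",(172,140,100),(180,255,255))):
    m=cv2.inRange(hsv,lo,hi); m[:, :280]=0; m[:,420:]=0; m[:80]=0; m[220:]=0
    k,_,st,c=cv2.connectedComponentsWithStats(m)
    P=[]
    for i in range(1,k):
        if st[i,4]>15:
            p=onz("wrist",*c[i],90,s); print(n,c[i].round(1),st[i,4],p.round(1)); P.append(p)
    if len(P)==2:
        d=P[0]-P[1]; print(" mid",(P[0]+P[1])/2,"yaw",np.arctan2(d[1],d[0]),"len",np.hypot(*d[:2]))
for u,v in((10,55),(52,132),(28,93)): print(onz("wrist",u,v,45,s).round(1))
E
```

```text
blue [337.  100.4] 99 [ 576.6 -153.2   90. ]
blue [359.5 203.9] 56 [ 498.6 -207.9   90. ]
 mid [ 537.60676716 -180.50780066   90.        ] yaw 0.6117717985792084 len 95.2275407665806
yellow [382.  108.8] 92 [ 584.2 -191.4   90. ]
[501.8 145.2  45. ]
[443.  101.2  45. ]
[472.9 126.7  45. ]
```

```bash
python3 -m crank '[[1,8,-26,0,-0.14],[1,15,-52,0,-0.28],[1,22,-78,0,-0.42],[1,29,-104,0,-0.56],[1,36,-130,0,-0.7],[1,43,-156,0,-0.84],[1,50,-182,0,-0.98],[1,57,-208,0,-1.12],[1,64,-234,0,-1.26],[1,71,-260,0,-1.4],[1,77,-280,0,-1.54],[1,82,-292,0,-1.68]]'; python3 -m crank '[[1,0,0,5,-0.14],[1,0,0,10,-0.28],[1,0,0,15,-0.42],[1,0,0,20,-0.56],[1,0,0,20,-0.7],[1,0,0,20,-0.84],[1,0,0,20,-0.98],[1,0,0,20,-1.12],[1,0,0,20,-1.26],[1,0,0,20,-1.4],[1,0,0,20,-1.54],[1,0,0,20,-1.68]]'; python3 -m crank '[[1,0,0,20,-0.05],[1,0,0,40,-0.05],[1,0,0,40,-0.05],[1,0,0,40,-0.05]]';python3 - <<'E'
from h import *
s=state(); im=optics.get_image("wrist"); cv2.imwrite("pics/w2.png",im); np.save("s2.npy",s,allow_pickle=True); print(s["ee_pos"],s["tool_rot"],s["qpos"])
E
```

```text
clock: 2.6
ee_pos: [469.2, 130.2, 248.3]
tool_rot: [[-0.466, 0.885, -0.0], [0.885, 0.466, -0.0], [-0.0, -0.0, -1.0]]
wrist_force: [0.3, -1.1, 0.1]
opening: 1.001
finger_force: 0.0
clock: 3.8
ee_pos: [469.7, 128.7, 228.3]
tool_rot: [[-0.829, -0.559, -0.0], [-0.559, 0.829, -0.0], [0.0, -0.0, -1.0]]
wrist_force: [-0.4, -0.5, 0.8]
opening: 1.002
finger_force: 0.0
clock: 4.2
ee_pos: [469.3, 129.3, 188.4]
tool_rot: [[-0.803, -0.596, -0.001], [-0.596, 0.803, -0.0], [0.001, 0.0, -1.0]]
wrist_force: [-0.0, -0.0, 0.6]
opening: 1.0
finger_force: 0.0
[469.33707308 129.32065834 188.37299981] [[-8.03215988e-01 -5.95686954e-01 -1.06251131e-03]
 [-5.95686911e-01  8.03216628e-01 -3.91522795e-04]
 [ 1.08665177e-03  3.18446710e-04 -9.99999359e-01]] [ 1.38619145e-01  2.29103962e-01 -2.82555197e-01  1.06024359e+00
 -2.40954032e-04 -4.99501564e-01]
```

View pics/w2.png

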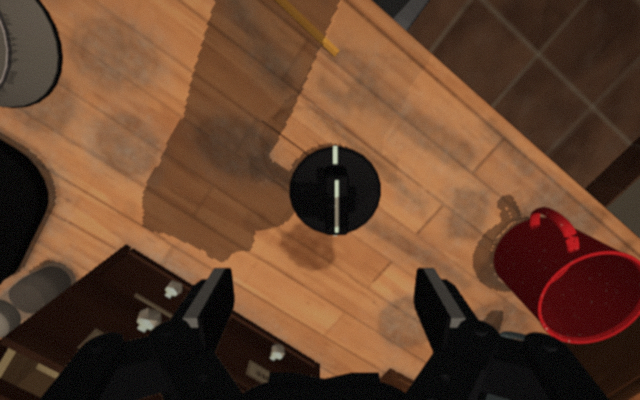

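The lid is centred at (335,190), and its white pointers run almost vertically at columns 335–337, so the tool is nearly aligned. Next I fit the disc and pointers.

```bash
cat >> h.py <<'E'
def totool(d,s): return np.array(s["tool_rot"]).T@d
E
python3 - <<'E'
from h import *
s=np.load("s2.npy",allow_pickle=True).item(); im=cv2.imread("pics/w2.png")
g=im.max(axis=2)
m=((g<45)*255).astype(np.uint8); m[:130]=0;m[250:]=0;m[:,:280]=0;m[:,390:]=0
m=cv2.morphologyEx(m,cv2.MORPH_CLOSE,np.ones((15,15)))
c=max(cv2.findContours(m,0,2)[0],key=cv2.contourArea)
e=cv2.fitEllipse(cv2.convexHull(c)); print(e)
p=onz("wrist",*e[0],26,s); print("disc",p,"tool shift",totool(p-s["ee_pos"],s))
w=(im.min(axis=2)>120).astype(np.uint8); w[:138]=0;w[240:]=0;w[:,:310]=0;w[:,360:]=0
k,_,st,ce=cv2.connectedComponentsWithStats(w)
for i in range(1,k):
    if st[i,4]>8:print(st[i],ce[i])
ys,xs=np.nonzero(w)
for r in range(140,238,6): print(r, xs[ys==r].mean() if (ys==r).any() else None, end="; ")
for z in (26,): 
    a=onz("wrist",335,150,z,s); b=onz("wrist",337,230,z,s); d=totool(a-b,s); print("ang in tool",np.arctan2(d[1],d[0]),np.hypot(*d[:2]))
E
```

```text
((334.443603515625, 189.9815216064453), (86.85279846191406, 90.04418182373047), 85.9417953491211)
disc [464.07915671 137.32492387  26.        ] tool shift [ -0.72123662   9.5095242  162.37534846]
[333 146   5  18  72] [334.55555556 154.47222222]
[335 180   4  18  65] [336.38461538 188.56923077]
[335 226   4   7  20] [336.25 228.8 ]
140 None; 146 334.5; 152 334.5; 158 334.5; 164 None; 170 None; 176 None; 182 336.5; 188 336.5; 194 336.5; 200 None; 206 None; 212 None; 218 None; 224 None; 230 336.0; 236 None; ang in tool -0.03661122476991039 78.64548626098936
```

```bash
python3 -m crank '[[1,-0.7,10,20,-0.025],[1,-0.7,10,50,-0.025],[1,-0.7,10,80,-0.025],[1,-0.7,10,110,-0.025],[1,-0.7,10,130,-0.025],[1,-0.7,10,142,-0.025],[1,-0.7,10,142,-0.025],[0,-0.7,10,142,-0.025],[0,-0.7,10,142,-0.025],[0,-0.7,10,142,-0.025],[0,-0.7,10,142,-0.025],[0,-0.7,10,142,-0.025]]'; python3 -m crank '[[0,0,0,0,0],[0,0,0,0,0],[0,0,0,0,0],[0,0,0,0,0]]'
```

```text
clock: 5.45
ee_pos: [465.0, 139.1, 47.0]
tool_rot: [[-0.787, -0.617, 0.002], [-0.617, 0.787, 0.0], [-0.001, -0.001, -1.0]]
wrist_force: [0.3, -0.3, 2.0]
opening: 0.233
finger_force: 59.3
clock: 5.85
ee_pos: [465.0, 139.1, 47.0]
tool_rot: [[-0.787, -0.617, 0.002], [-0.617, 0.787, 0.0], [-0.001, -0.001, -1.0]]
wrist_force: [-0.4, -0.6, 5.6]
opening: 0.226
finger_force: 59.8
```

```bash
python3 -m crank '[[0,0,0,-15,0],[0,0,0,-45,0],[0,0,0,-85,0],[0,10,-17,-125,0],[0,25,-43,-155,0.05],[0,42,-72,-175,0.05],[0,60,-101,-183,0.05],[0,78,-131,-183,0.05],[0,95,-160,-183,0.05],[0,105,-177,-183,0.05],[0,110,-186,-183,0.05],[0,110,-186,-183,0.05]]'; python3 -m crank '[[0,0,0,0,0],[0,0,0,0,0]]'; python3 - <<'E'
from h import *
s=state(); im=optics.get_image("wrist"); cv2.imwrite("pics/w3.png",im); np.save("s3.npy",s,allow_pickle=True); print(s["ee_pos"],s["tool_rot"],s["qpos"])
E
```

```text
clock: 7.05
ee_pos: [492.3, -76.0, 228.7]
tool_rot: [[-0.818, -0.576, -0.001], [-0.576, 0.818, 0.0], [0.001, 0.001, -1.0]]
wrist_force: [0.3, 1.1, -1.7]
opening: 0.228
finger_force: 59.0
clock: 7.25
ee_pos: [492.2, -74.1, 229.1]
tool_rot: [[-0.816, -0.578, -0.001], [-0.578, 0.816, 0.001], [0.0, 0.001, -1.0]]
wrist_force: [-0.3, -0.7, -1.9]
opening: 0.225
finger_force: 59.0
[492.1791143  -74.11584228 229.10310682] [[-8.15792518e-01 -5.78344309e-01 -6.54005744e-04]
 [-5.78344641e-01  8.15792350e-01  5.63679409e-04]
 [ 2.07532105e-04  8.38086162e-04 -9.99999627e-01]] [-2.77203354e-01  2.28285090e-01 -1.75325875e-01  1.16796866e+00
  3.63181015e-04 -8.93901510e-01]
```

View pics/w3.png

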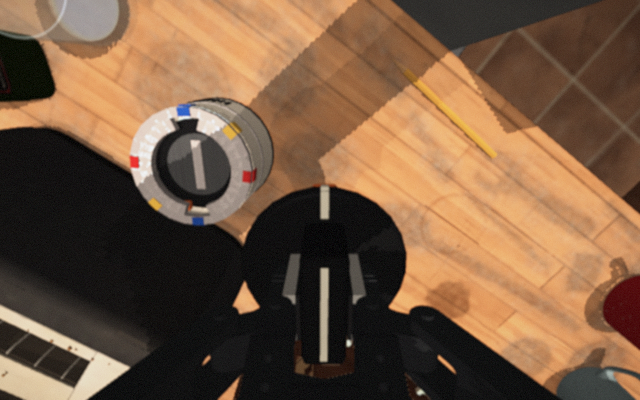

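The grinder is at (197,165), with blue marks at (183,111) and (198,221), yellow at (232,131) and (153,204), and red at (135,161) and (248,176). The held lid's disc is at about (325,265), with its pointer vertical and its top edge at row 186.

```bash
python3 - <<'E'
from h import *
s=np.load("s3.npy",allow_pickle=True).item(); im=cv2.imread("pics/w3.png")
hsv=cv2.cvtColor(im,cv2.COLOR_BGR2HSV)
o=np.array(s["ee_pos"])
allp=[]
for n,lo,hi in(("blue",(105,120,80),(130,255,255)),("yellow",(20,130,120),(35,255,255)),("red",(172,140,90),(180,255,255))):
    m=cv2.inRange(hsv,lo,hi); m[:, :120]=0; m[:,262:]=0; m[:95]=0; m[232:]=0
    k,_,st,c=cv2.connectedComponentsWithStats(m); P=[]
    for i in range(1,k):
        if st[i,4]>25:
            p=onz("wrist",*c[i],90,s); print(n,c[i].round(1),st[i],p.round(1)); P.append(p)
    if len(P)==2:
        d=P[0]-P[1]; print(" mid",((P[0]+P[1])/2).round(1),"yaw",np.arctan2(d[1],d[0]),"len",np.hypot(*d[:2]))
# rim ellipse: bright low-saturation
m=((hsv[:,:,1]<45)&(hsv[:,:,2]>135)).astype(np.uint8)*255
m[:95]=0;m[232:]=0;m[:,:122]=0;m[:,262:]=0
cv2.imwrite("pics/mask.png",m)
g=im.max(axis=2); P=[]
for r in range(190,232,2):
    row=g[r,225:430]<50; run=np.nonzero(row)[0]
    # contiguous around 325
    l=95-int(np.argmax((g[r,225:321][::-1]>60))); l=225+l if True else 0
    rr=330+int(np.argmax(g[r,330:430]>60))
    for u in(l,rr): P.append(onz("wrist",u,r,o[2]-21,s)-o)
P=np.array(P)@np.array(s["tool_rot"])
A=np.c_[2*P[:,:2],np.ones(len(P))]; x=np.linalg.lstsq(A,(P[:,:2]**2).sum(1),rcond=None)[0]
print("lid in tool",x[:2],"R",np.sqrt(x[2]+x[0]**2+x[1]**2))
a=onz("wrist",325,195,o[2]-21,s)-o; print(totool(a,s))
E
```

```text
blue [183.5 109.8] [177 105  14  10 104] [ 497.6 -207.6   90. ]
blue [197.5 221.1] [193 218  11   7  70] [ 576.2 -153.4   90. ]
 mid [ 536.9 -180.5   90. ] yaw -2.537921932502024 len 95.51354003368735
yellow [229.  131.9] [223 126  13  13  94] [ 491.7 -169.5   90. ]
yellow [154.4 203.7] [149 199  11  11  65] [ 583.4 -192.    90. ]
 mid [ 537.5 -180.7   90. ] yaw 2.901051269969385 len 94.45945010985028
lid in tool [-3.04497158  1.55194817] R 42.34804063355072
[3.92172364e+01 3.07613387e-03 2.10081492e+01]
```

```bash
python3 - <<'E'
from h import *
im=cv2.imread("pics/w3.png"); m=cv2.imread("pics/mask.png")
cv2.imwrite("pics/c3.png",np.hstack([cv2.resize(im[85:240,115:275],None,fx=2.4,fy=2.4),cv2.resize(m[85:240,115:275],None,fx=2.4,fy=2.4)]))
E
```

```text
(no output)
```

View pics/c3.png

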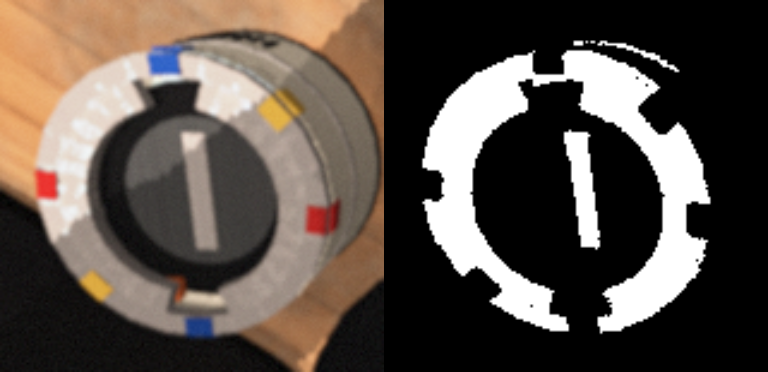

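Both views agree: the grinder is at about (537,-180) with its blue axis at yaw 0.605. Before closing in, I check the toaster clearance behind it.

```bash
python3 - <<'E'
from h import *
s=np.load("s3.npy",allow_pickle=True).item()
for z in(20,100,170):
    print(z,[onz("wrist",u,v,z,s)[:2].round() for u,v in((60,130),(120,170),(240,240))])
# toaster: front top edge seen by scene (302,150)-(385,135)? bottom (305,172)-(383,160)
for u,v in((318,186),(383,163)): print("foot",onz("scene",u,v,0).round())
for u,v in((308,148),(383,127)): print("top150",onz("scene",u,v,150).round(),"180",onz("scene",u,v,180).round())
print("top cam", [onz("top",u,v,z).round() for u,v,z in((345,166,0),(345,166,150),(430,168,0),(430,168,150))])
d=np.array([537.3,-180.5,150])-s["ee_pos"]; print(totool(d,s))
E
```

```text
20 [array([ 608., -324.]), array([ 612., -257.]), array([ 609., -110.])]
100 [array([ 564., -276.]), array([ 567., -225.]), array([ 565., -113.])]
170 [array([ 525., -234.]), array([ 527., -197.]), array([ 526., -116.])]
foot [ 659. -103.    0.]
foot [ 655. -381.    0.]
top150 [706. -87. 150.] 180 [674. -71. 180.]
top150 [ 686. -379.  150.] 180 [ 655. -354.  180.]
top cam [array([632., -97.,   0.]), array([598., -84., 150.]), array([ 618., -394.,    0.]), array([ 585., -349.,  150.])]
[  24.70101011 -112.94908469   79.01360145]
```

```bash
python3 -m crank '[[0,6,-28,0,0.01],[0,12,-56,0,0.01],[0,18,-84,0,0.01],[0,22,-103,10,0.01],[0,24.7,-113,30,0.01],[0,24.7,-113,50,0.01],[0,24.7,-113,70,0.01],[0,24.7,-113,79,0.01],[0,24.7,-113,79,0.01],[0,24.7,-113,79,0.01],[0,24.7,-113,79,0.01]]'; python3 - <<'E'
from h import *
s=state(); im=optics.get_image("wrist"); print(s["ee_pos"],s["wrist_force"],s["qpos"],np.arctan2(s["tool_rot"][1,0],s["tool_rot"][0,0]))
print(totool(np.array([537.3,-180.5,128])-s["ee_pos"],s))
cv2.imwrite("pics/w4.png",im)
E
```

```text
clock: 8.4
ee_pos: [538.4, -182.0, 151.5]
tool_rot: [[-0.822, -0.569, 0.002], [-0.569, 0.822, -0.001], [-0.001, -0.002, -1.0]]
wrist_force: [-0.2, 0.4, -1.0]
opening: 0.223
finger_force: 59.2
[ 538.41448029 -181.98353525  151.50574758] [-0.23978289  0.41103415 -1.02864051] [-4.37534742e-01  4.06737471e-01 -1.30057052e-01  1.03174833e+00
 -3.44636522e-05 -1.04309473e+00] -2.536031620394104
[ 0.09781641  1.90029371 23.50196648]
```

View pics/w4.png

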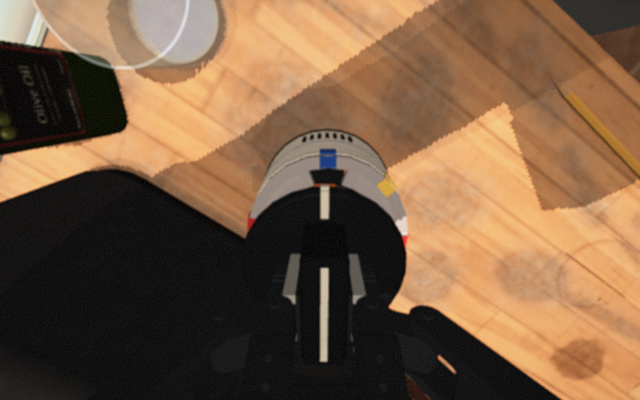

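The blue mark at (328,158) sits about 3 px right of the lid pointer (324.5), which matches the computed +1.9 mm y correction. I correct and lower.

```bash
python3 -m crank '[[0,0,1.9,3,0],[0,0,1.9,5,0],[0,0,1.9,8,0],[0,0,1.9,11,0],[0,0,1.9,14,0],[0,0,1.9,16,0],[0,0,1.9,18,0],[0,0,1.9,20,0],[0,0,1.9,20,0]]'
```

```text
clock: 9.35
ee_pos: [536.3, -180.2, 130.0]
tool_rot: [[-0.822, -0.569, -0.0], [-0.569, 0.822, 0.0], [0.0, 0.0, -1.0]]
wrist_force: [0.1, -0.8, -2.2]
opening: 0.227
finger_force: 59.2
```

```bash
python3 -m crank '[[0,0,0,3,0],[0,0,0,6,0],[0,0,0,8,0],[0,0,0,10,0],[0,0,0,11,0],[0,0,0,11,0],[0,0,0,11,0]]'
```

```text
clock: 10.05
ee_pos: [536.5, -180.3, 119.3]
tool_rot: [[-0.822, -0.569, 0.0], [-0.569, 0.822, -0.0], [-0.0, -0.0, -1.0]]
wrist_force: [0.7, -0.5, -2.4]
opening: 0.223
finger_force: 59.4
```

```bash
python3 -m crank '[[0,0,0,1,0],[0,0,0,2,0],[0,0,0,2,0],[0,0,0,2,0]]'
```

```text
clock: 10.45
ee_pos: [536.7, -180.4, 119.0]
tool_rot: [[-0.822, -0.569, 0.001], [-0.569, 0.822, -0.001], [-0.001, -0.001, -1.0]]
wrist_force: [-3.4, 2.0, 9.2]
opening: 0.224
finger_force: 60.8
```

```bash
python3 -m crank '[[0,0,0,-1,0],[0,0,0,-1,0.08],[0,0,0,-1,0.16],[0,0,0,-1,0.24],[0,0,0,-1,0.32],[0,0,0,-1,0.4],[0,0,0,-1,0.4]]'; python3 -c "
from h import *
s=state();print(s['wrist_force'],s['ft_torque'],np.arctan2(s['tool_rot'][1,0],s['tool_rot'][0,0]),s['ee_pos'])"
```

```text
clock: 11.15
ee_pos: [537.0, -180.0, 119.0]
tool_rot: [[-0.979, -0.204, 0.001], [-0.204, 0.979, 0.0], [-0.001, -0.0, -1.0]]
wrist_force: [-1.2, 2.5, 6.0]
opening: 0.224
finger_force: 60.1
[-1.16372591  2.45569339  6.04471682] [0.37197619 0.19239419 0.02463669] -2.935918634068205 [ 536.99119216 -180.04307946  119.03428059]
```

```bash
python3 -m crank '[[0,0,0,0,0.08],[0,0,0,0,0.16],[0,0,0,0,0.24],[0,0,0,0,0.32],[0,0,0,0,0.4],[0,0,0,0,0.46],[0,0,0,0,0.46],[0,0,0,0,0.46],[0,0,0,0,0.46],[0,0,0,0,0.46]]'; python3 - <<'E'
from h import *
s=state();print(s['wrist_force'],s['ft_torque'],np.arctan2(s['tool_rot'][1,0],s['tool_rot'][0,0]),s['ee_pos'],s["joint_velocities"])
cv2.imwrite("pics/w5.png",optics.get_image("wrist"))
E
```

```text
clock: 12.15
ee_pos: [537.4, -179.8, 119.0]
tool_rot: [[-0.969, 0.249, 0.002], [0.249, 0.969, 0.001], [-0.002, 0.001, -1.0]]
wrist_force: [-0.6, 3.3, 5.1]
opening: 0.225
finger_force: 60.2
[-0.58405704  3.33747912  5.11694372] [0.6703972  0.05395312 0.00460492] 2.890012505925033 [ 537.35518578 -179.80514931  119.0415485 ] [ 5.56106177e-04 -6.58135073e-05  2.76826744e-04 -1.09969130e-03
 -6.69102880e-04 -2.06330630e-04]
```

View pics/w5.png

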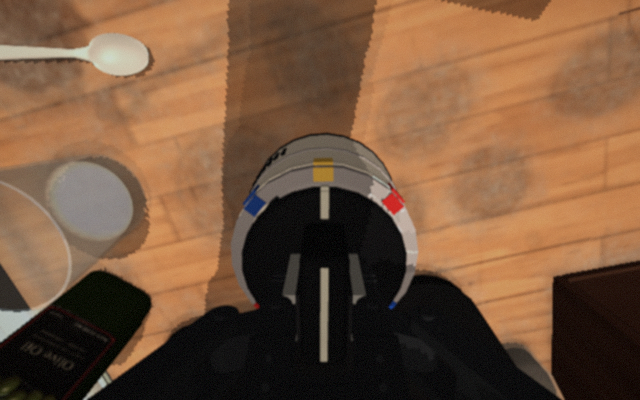

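The lid pointer (324.5, 200) lines up with the yellow mark (323,170). The lid is home, gripped and steady, so I hand it in.

```bash
python3 -c "
from workcell import finish_job
print(finish_job())"
```

```text
the job is handed in; nothing more can be done
None
```

I handed the job in with the lid fully home, twisted about 0.86 rad so its pointer stands at the yellow mark, and held still in the gripper; no contact with the mugs, glass or bottle was seen, though I took no final picture of the whole scene and the hand-in gave no verdict.

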